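# Draw a spent water-filter cartridge and show its end to the inspection scope

### The job

Draw the rust-brown spent filter cartridge up out of its bowl, tip it over and hold it in the air with its bottom end squarely facing the round window of the inspection scope, centred on the window and about 5 cm away from it. Finish while still holding it there, steady and touching nothing but the gripper. Leave the two white cartridges and the other things on the bench where they are.

Things in the scene. Friction and masses are not known exactly. Their poses are not given: they have to be found in the camera images.
- spent_cartridge: rust-brown spent filter cartridge: rigid plain cylinder, 45 mm diameter, 160 mm long, about 0.2 kg. Stands upright and loose in any one of the three bowls, underside 20 mm and top 180 mm above the bench, upper 76 mm clear above the bowl rim; not fastened, can be gripped across its diameter anywhere above the rim. Origin: centre of its underside; z axis along the cylinder towards its top
- spent_cartridge_bottom (a point): centre of the cartridge's bottom end face (same place as its body origin), the end to be shown to the scope
- rack: white rack fixed to the bench: base plate 110 x 390 x 12 mm with three open white bowls in a row along its y axis at y = -140, 0, +140 mm. Bowl: mouth 72 mm inner, 82 mm outer diameter, narrowing to about 56 mm inner at the floor; floor 20 mm, rim 104 mm above the bench. Origin: centre of the plate underside
- scope: grey inspection scope fixed to the bench: a base 120 x 120 x 30 mm with a head 110 mm wide, whose sloping front face looks up at 45 degrees and roughly back towards the robot; total height about 116 mm. Origin: below the head on the bench; the face looks towards -x and +z of the body
- scope_window (a point): centre of the round black window (50 mm diameter, white light ring around it) on the scope face, 84 mm above the bench. z axis: straight out of the window, 45 degrees above level (the body -x+z direction); y: level, along the face; x: square to both. At the end the cartridge z axis should lie along this z axis, its bottom end nearest the window
- clean_cartridge_a: as the spent one (45 mm diameter, 160 mm long) but white and clean; stands upright in another bowl. Origin: centre of its underside. Leave alone
- clean_cartridge_b: as the spent one (45 mm diameter, 160 mm long) but white and clean; stands upright in another bowl. Origin: centre of its underside. Leave alone
- spanner: flat blue filter spanner lying on the bench: a ring of 88 mm outer diameter, 12 mm high, with a 26 mm wide handle that reaches 190 mm from the ring's centre along -x. Origin: under the ring's centre. Leave alone
- seal_ring: black rubber-coloured seal ring lying flat, 68 mm outer and 54 mm inner diameter, 7 mm high. Origin: centre of its underside. Leave alone
- cap_a: blue ribbed screw cap of a filter housing, 86 mm diameter, 40 mm high, with a white stub on top. Origin: centre of its underside. Leave alone
- cap_b: blue ribbed screw cap of a filter housing, 86 mm diameter, 40 mm high, with a white stub on top. Origin: centre of its underside. Leave alone
- cleaner_bottle: white closed bottle with a blue cap, 60 mm diameter, 150 mm high, standing. Origin: centre of its underside. Leave alone
- spent_cartridge_top (a point): centre of the cartridge's top end face, 160 mm from the bottom one
Mind the look-alikes: they are no part of the job. What is meant by the spent_cartridge is not green, red or yellow, and is the larger of those in its own colour.

How it is judged:
By the outcome, as a careful person would: the job done as asked, in the order asked, and still so for the second after the job is handed in, while the arm keeps its last pose, push and grip.
It also fails if it takes over 38 s, if anything falls off the work surface, if the arm or the gripper's body presses on something with over 40 N, if the wrist force passes 120 N, or if a joint passes its speed limit or range.

### The arm

A 6-joint arm with a two-finger parallel gripper is mounted at the origin on the work surface. World frame = base frame: x ahead of the robot, y to its left, z up, the work surface at z = 0. Lengths are in mm, angles in rad, forces in N, time in s.
With the tool pointing down it reaches from about 275 to 750 mm from the base axis. Payload 10.2 kg.
Tool frame: the origin (TCP) lies at the very end of the fingers, on their centre line; the grasp point (between the pads) lies 19 mm behind it; z points along the fingers, y is the direction in which the jaws open and shut (so a half turn about z gives the same grasp; the last joint's range is limited). The gripper opens to 85 mm and grips with 20 to 120 N. Pads are 22 mm wide; open, the fingers measure 114 mm over their backs; the gripper's body (76 mm by 85 mm) begins 54 mm behind the grasp point. The pads swing forward as they close: fully open they stand 13 mm farther back than shut.
Start: joints at [0.952, 0.313, 1.498, -0, 1.331, -0.223], TCP at [202.425, 484.412, 231.294] pointing down, gripper open.
Joint ranges: [-2.94, 2.94], [-0.97, 2.17], [0.19, 2.56], [-1.23, 4.37], [0.02, 3.11], [-2.88, 2.88]. Speed limits (rad/s): [2.39, 2.39, 3.01, 3.14, 3.14, 3.14].

### API

Orientations are given as a unit quaternion [w, x, y, z].
In Python, from rig import readout, cams, finish_job gives the robot as it stands. The module is installed in compiled form; this text tells all that it offers.
- The arm moves only by the tool carry_out, never from a script. Its argument "steps" is one flat list of numbers, 7 for each row, row after row: the shift along the tool's x, y, z in cm, then the turn, a rotation vector about the tool's x, y, z in units of 5 degrees (1.0 is 5 degrees), then the opening, from -1 (shut) to 1 (fully open), so that 0 is half open. In form: [x, y, z, ax, ay, az, hand, x, y, z, ax, ay, az, hand, ...]. A call has 1 to 20 rows; each row shifts and turns the commanded pose from where the row before left it, along the tool's axes as they then stand; what a row does not reach is not made up. A row lasts 1/12 s, in which the tool goes at most 41.7 mm and 7.16 degrees, less where a joint would pass 70% of its speed; a pose out of reach is approached as far as the arm can. A call with a gripper value outside its range is refused whole. The fingers move at their own pace and stop on an object; "grip_force" is the grip in N (left out, the last holds). Time passes only in rows, so rows that do not move let the fingers close. It gives the time, the measured TCP pose, the force and the opening at its end, in the units of the state.
- readout.sense(): the state, without advancing time (a new reading comes with each control period).
- cams.capture(name): name is "scene" or "top" or "wrist"; returns the picture (400x640x3 uint8, red, green, blue); there is no depth.
- cams.calibration(name): a dict with "fx", "fy", "cx", "cy" (pixels), "k1" (the pictures are not rectified: a ray, as slopes to the right and down, at radius r is drawn at 1 + k1 r^2 times it, then the intrinsics apply), "R" (3x3) and "t" (3): a world point X has camera coordinates R X + t; the wrist camera has in their place "T_tool_cam" (4x4, takes a point from camera to tool coordinates, whose origin is the TCP and whose axes are the flange's). Camera axes: x right, y down, z forward; pixel columns grow to the right and rows downward; lengths in mm; the calibration is good to about 2 mm. A picture is of the moment at which its call begins: read the wrist's pose just before it. calibration takes no time and is no camera call.
- finish_job(): hands the job in, once; it reports no verdict.
The state is a dict: "time_s": time; "joints": joint angles; "dq": joint speeds; "tau": joint torques, N m; "eef_pos": TCP position; "ee_rot": TCP orientation; "force": force on the tool from outside, world axes, zero at the start; "wrist_torque": the same for the moment, N m; "grip_width": opening from 0.0 (shut) to 1.0 (fully open).
Only numpy, scipy, OpenCV 4.12 (cv2) and the standard library are available. Lean on these libraries where they do the work, as an engineer would, in place of code of your own. Each camera call takes 0.05 s, during which the arm holds its last target.

## Working session

There is one attempt and no reset: what is moved stays moved. The work goes in short steps, Python scripts to look and compute and a tool call to move; the robot and the scene stay as the last step left them, time stands still between calls to the robot, and variables do not carry over. Pictures are saved under pics/ and viewed, and the job is handed in when it is done.

Besides the shell and the picture viewer there is one more tool, called after "Emit:" as name(argument=value, ...), one argument or row to a line, values as JSON. carry_out: Moves the arm, as the interface text tells. Its arguments: {"type":"object","properties":{"steps":{"type":"array","items":{"type":"number"}},"grip_force":{"type":"number"}},"required":["steps"]}

```bash
mkdir -p pics; python3 - <<'E'
from rig import readout,cams
import cv2,numpy as np
s=readout.sense();print(s)
for n in("scene","top","wrist"):
    im=cams.capture(n);cv2.imwrite(f"pics/{n}0.png",im[:,:,::-1]);c=cams.calibration(n);print(n,c)
E
```

```text
{'time_s': 0.0, 'joints': array([ 9.51588994e-01,  3.13459381e-01,  1.49844820e+00, -3.86765260e-05,
        1.33103454e+00, -2.23364015e-01]), 'dq': array([-0.00020463, -0.00126222,  0.00060349,  0.00069883,  0.00150606,
       -0.00119562]), 'tau': array([-2.94603024e-04, -4.12276483e+01, -2.59739345e+01, -2.52772115e-04,
        4.33204608e-03,  1.50534271e-05]), 'eef_pos': array([202.27407395, 484.17461483, 230.72610614]), 'ee_rot': array([-2.58780957e-04,  1.96627431e-01,  9.80478046e-01, -6.23416295e-04]), 'force': array([0.1569323 , 0.31093039, 0.58396861]), 'wrist_torque': array([-0.07139073,  0.0142721 ,  0.01868167]), 'grip_width': 1.0004086028979047}
scene {'fx': 369.99022971701254, 'fy': 369.99022971701254, 'cx': 324.59295765621044, 'cy': 196.2745522270582, 'k1': -0.011449946436830834, 'R': array([[-0.22062573,  0.97525122, -0.01446869],
       [ 0.81330828,  0.17576154, -0.55465081],
       [-0.53838084, -0.13413775, -0.83195741]]), 't': array([ 229.01291328, -402.64782989, 1382.86737445])}
top {'fx': 425.6881222199301, 'fy': 425.6881222199301, 'cx': 315.12062108889535, 'cy': 201.99550144268284, 'k1': -0.08943401278763795, 'R': array([[-0.00419935, -0.99982585, -0.0181836 ],
       [-0.99771829,  0.00541441, -0.06729702],
       [ 0.06738375,  0.0178595 , -0.99756727]]), 't': array([ -71.58225152,  611.58177124, 1372.18478444])}
wrist {'fx': 323.7419596634622, 'fy': 323.7419596634622, 'cx': 318.4062576825083, 'cy': 199.25987583002117, 'k1': 0.014152497945583866, 'T_tool_cam': array([[-7.55231371e-04, -9.62346812e-01, -2.71823551e-01,
         6.90803013e+01],
       [ 9.99999668e-01, -8.10168796e-04,  8.98827125e-05,
         3.59528441e-02],
       [-3.06721301e-04, -2.71823393e-01,  9.62347104e-01,
        -1.43159223e+02],
       [ 0.00000000e+00,  0.00000000e+00,  0.00000000e+00,
         1.00000000e+00]])}
```

View pics/scene0.png

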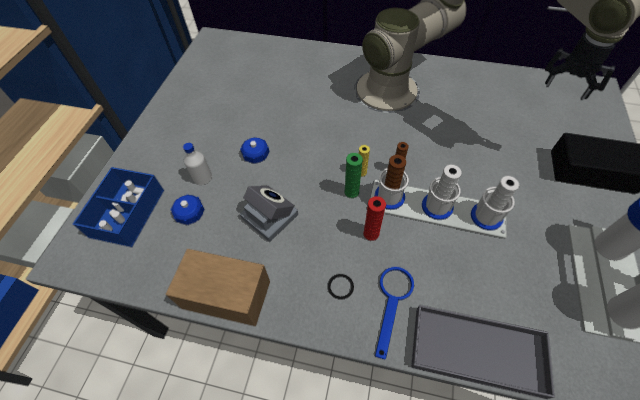

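View pics/top0.png

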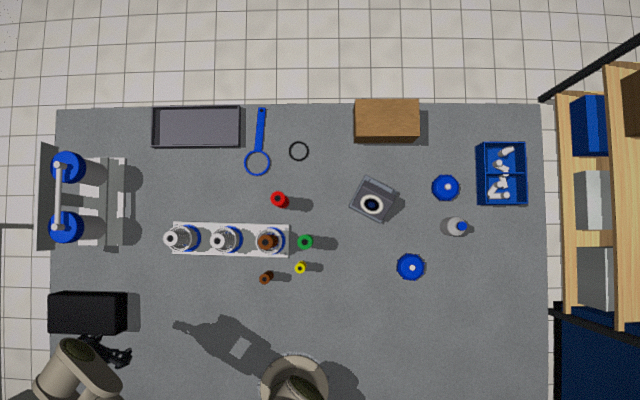

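View pics/wrist0.png

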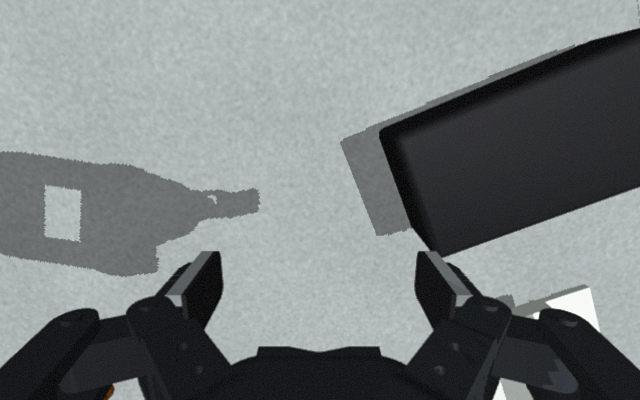

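The candidates are:
- Large brown in a bowl: scene (397,175), top (267,240).
- Small brown standing free: scene (402,152), top (265,277).
- Green (353,175), red (375,218), yellow (364,160), and the white ones at (450,175) and (508,190).

I choose the large brown one in the bowl and will check it in a crop.

```bash
python3 - <<'E'
import cv2,numpy as np
a=cv2.imread("pics/scene0.png")[130:250,230:410];b=cv2.imread("pics/top0.png")[170:290,230:410]
f=lambda i:cv2.resize(i,None,fx=4.4,fy=4.4,interpolation=cv2.INTER_CUBIC)
cv2.imwrite("pics/c1.png",f(a));cv2.imwrite("pics/c2.png",f(b))
E
```

```text
(no output)
```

View pics/c1.png

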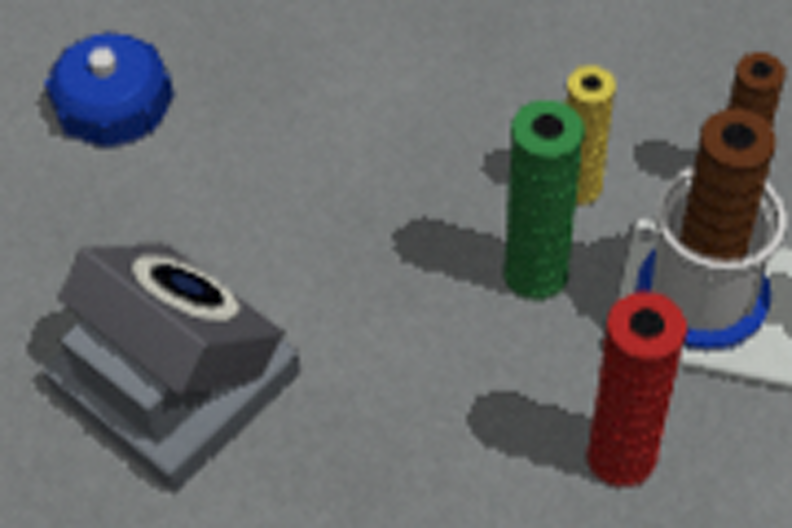

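View pics/c2.png

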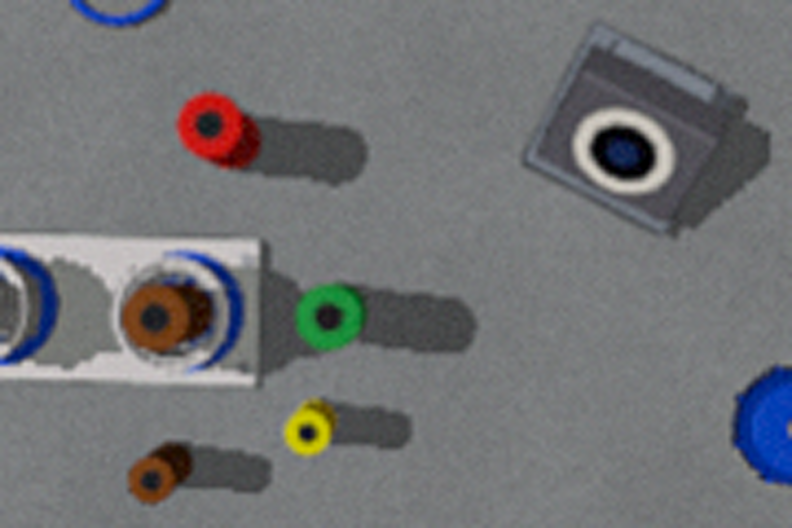

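The crop confirms it. The larger brown one stands in the end bowl, top-face centre at crop (155,317), and the thinner brown one is at (150,480). Next I triangulate.

```bash
cat > h.py <<'E'
import cv2,numpy as np
from rig import cams,readout
from scipy.spatial.transform import Rotation as Ro
def K(c):return np.array([[c['fx'],0,c['cx']],[0,c['fy'],c['cy']],[0,0,1.]])
def und(c,p):
    # drawn = ideal*(1+k1 r^2)
    return cv2.undistortPoints(np.array(p,float).reshape(-1,1,2),K(c),np.array([c['k1'],0,0,0.])).reshape(-1,2)
def pose(n,s=None):
    c=cams.calibration(n)
    if n!='wrist': return c,c['R'].T,-c['R'].T@c['t']
    q=s['ee_rot'];Rt=Ro.from_quat([q[1],q[2],q[3],q[0]]).as_matrix();T=c['T_tool_cam']
    return c,Rt@T[:3,:3],Rt@T[:3,3]+s['eef_pos']
def ray(n,p,s=None):
    c,R,o=pose(n,s);u=und(c,p);d=np.c_[u,np.ones(len(u))]@R.T
    return o,d/np.linalg.norm(d,axis=1)[:,None]
def plane(n,p,z,s=None):
    o,d=ray(n,p,s);return o+d*((z-o[2])/d[:,2])[:,None]
def tri(rs):
    A=np.zeros((3,3));b=np.zeros(3)
    for o,d in rs:
        P=np.eye(3)-np.outer(d,d);A+=P;b+=P@o
    x=np.linalg.solve(A,b);return x,[np.linalg.norm(np.cross(x-o,d)) for o,d in rs]
E
python3 - <<'E'
from h import *
S=cv2.imread("pics/scene0.png");T=cv2.imread("pics/top0.png")
def t2(a,b):
    o,d=ray('top',[a]);o2,d2=ray('scene',[b]);return tri([(o,d[0]),(o2,d2[0])])
# dark blobs
def dark(im,x,y,r=9,th=60):
    g=im.max(2)[y-r:y+r+1,x-r:x+r+1];n,l,st,ce=cv2.connectedComponentsWithStats((g<th).astype(np.uint8))
    return [(ce[i]+[x-r,y-r]).round(1).tolist()+[int(st[i,4])] for i in range(1,n)]
print(dark(T,265,242,5),dark(S,398,161,5))
def white(im,x,y,r=16):
    g=im.astype(int)[y-r:y+r+1,x-r:x+r+1];m=((g.min(2)>140)).astype(np.uint8)
    cs,_=cv2.findContours(m,cv2.RETR_EXTERNAL,cv2.CHAIN_APPROX_NONE);c=max(cs,key=cv2.contourArea)
    e=cv2.fitEllipse(c+np.array([x-r,y-r]));return e
eT=white(T,371,204);eS=white(S,272,195);print(eT,eS)
print('win',t2(eT[0],eS[0]))
print('win plane84',plane('top',[eT[0]],84),plane('scene',[eS[0]],84))
C=lambda p:(np.array(p)-1.7)/4.4  # crop px centre
k2=lambda p:C(p)+[230,170]
k1=lambda p:C(p)+[230,130]
print('brown',t2(k2((155,317)),k1((738,136))),plane('top',[k2((155,317))],180),plane('scene',[k1((738,136))],180))
for n,a,b in(('red',(209,124),(648,323)),('green',(329,317),(547,126)),('yel',(307,433),(592,82)),('smallbr',(151,480),(761,69))):
    print(n,t2(k2(a),k1(b)))
print('base z30 top',plane('top',[k2(p) for p in((600,22),(527,160),(672,237))],30))
print('base scene',plane('scene',[k1(p) for p in((40,378),(176,487),(298,360))],30))
# rack corners z12
print('rack',plane('top',[k2((262,240)),k2((259,384))],12), plane('top',[(173,222),(174,254)],12))
E
```

```text
[[264.5, 241.9, 27]] [[397.3, 160.5, 37]]
((371.2781066894531, 203.9099884033203), (17.287918090820312, 22.36980438232422), 113.13792419433594) ((271.82373046875, 194.83265686035156), (8.62368106842041, 22.974502563476562), 113.52693176269531)
win (array([ 599.67296087, -249.52188418,   81.49312425]), [np.float64(1.480164736770536), np.float64(1.4801647367704998)])
win plane84 [[ 599.97522801 -250.65563952   84.        ]] [[ 600.88655939 -247.23152817   84.        ]]
brown (array([486.17158371,  70.43241438, 177.31677327]), [np.float64(1.7691748106192338), np.float64(1.7691748106191791)]) [[486.42463234  68.28986248 180.        ]] [[488.05582442  72.04844991 180.        ]]
red (array([614.75871698,  37.31196139, 157.24331929]), [np.float64(1.9903178012135232), np.float64(1.9903178012135776)])
green (array([485.25129205, -43.34603115, 156.64701822]), [np.float64(1.6628237672745945), np.float64(1.662823767274545)])
yel (array([404.27883265, -25.644472  , 110.73177962]), [np.float64(1.9416743693694352), np.float64(1.9416743693693934)])
smallbr (array([372.41152581,  81.94477522, 113.7383    ]), [np.float64(1.927117693448285), np.float64(1.927117693448309)])
base z30 top [[ 699.0938672  -240.85182508   30.        ]
 [ 597.01138033 -185.74863705   30.        ]
 [ 539.7350229  -291.85765298   30.        ]]
base scene [[ 655.41270937 -336.23605363   30.        ]
 [ 711.61576677 -226.61594785   30.        ]
 [ 606.87334247 -176.76725072   30.        ]]
rack [[539.30089162  11.16995354  12.        ]
 [432.32085439  13.51982551  12.        ]] [[547.50529051 399.71034101  12.        ]
 [441.28139801 394.8891182   12.        ]]
```

The tops come out at the heights they should have. The cartridge is at about (487, 70), top at z≈178. The window is at about (600, -249, 82), with scope yaw near -27°. Turning the tool so the jaws lie along world x.

Emit:
carry_out(
  steps=[0, 0, 0, 0, 0, 1.12, 1, 0, 0, 0, 0, 0, 1.12, 1, 0, 0, 0, 0, 0, 1.12, 1, 0, 0, 0, 0, 0, 1.12, 1, 0, 0, 0, 0, 0, 1.12, 1, 0, 0, 0, 0, 0, 1.12, 1, 0, 0, 0, 0, 0, 1.12, 1, 0, 0, 0, 0, 0, 1.12, 1, 0, 0, 0, 0, 0, 1.12, 1, 0, 0, 0, 0, 0, 1.12, 1, 0, 0, 0, 0, 0, 1.12, 1, 0, 0, 0, 0, 0, 1.12, 1],
)

```text
time_s: 1.15
eef_pos: [202.4, 484.3, 231.0]
ee_rot: [0.0, 0.708, 0.706, -0.0]
force: [-0.6, -0.1, 0.4]
grip_width: 1.001
```

Emit:
carry_out(
  steps=[-1.3, 0.9, 0, 0, 0, 0, 1, -2.6, 1.78, 0, 0, 0, 0, 1, -2.6, 1.78, 0, 0, 0, 0, 1, -2.6, 1.78, 0, 0, 0, 0, 1, -2.6, 1.78, 0, 0, 0, 0, 1, -2.6, 1.78, 0, 0, 0, 0, 1, -2.6, 1.78, 0, 0, 0, 0, 1, -2.6, 1.78, 0, 0, 0, 0, 1, -2.6, 1.78, 0, 0, 0, 0, 1, -2.6, 1.78, 0, 0, 0, 0, 1, -2.6, 1.78, 0, 0, 0, 0, 1, -2.6, 1.78, 0, 0, 0, 0, 1, -2.6, 1.78, 0, 0, 0, 0, 1, -2.6, 1.78, 0, 0, 0, 0, 1, -2.6, 1.78, 0, 0, 0, 0, 1, -2.6, 1.78, 0, 0, 0, 0, 1, -1.3, 0.9, 0, 0, 0, 0, 1, 0, 0, 0, 0, 0, 0, 1],
)

```text
time_s: 2.65
eef_pos: [489.5, 66.6, 230.8]
ee_rot: [-0.0, 0.708, 0.707, -0.0]
force: [0.1, 0.3, -0.4]
grip_width: 1.0
```

```bash
python3 - <<'E'
from h import *
s=readout.sense();im=cams.capture('wrist');cv2.imwrite('pics/w1.png',im[:,:,::-1])
print(s['time_s'],s['eef_pos'],s['ee_rot'],s['joints'],s['force'])
c,R,o=pose('wrist',s)
def proj(X):
    v=R.T@(np.array(X)-o);return cv2.projectPoints(v.reshape(1,1,3),np.zeros(3),np.zeros(3),K(c),np.array([c['k1'],0,0,0.]))[0].ravel()
print(proj((487,70,178)),proj((487,70,104)))
E
```

```text
2.65 [489.51928927  66.60676266 230.76455942] [-3.45867086e-05  7.07516662e-01  7.06696587e-01 -3.25666135e-04] [-1.02160879e-01  2.45328604e-01  1.58844985e+00 -4.77551403e-04
  1.30827933e+00 -1.00877079e-01] [ 0.08927544  0.3398807  -0.44904664]
[314.81489799 214.80896488] [315.74350925 187.36425682]
```

View pics/w1.png

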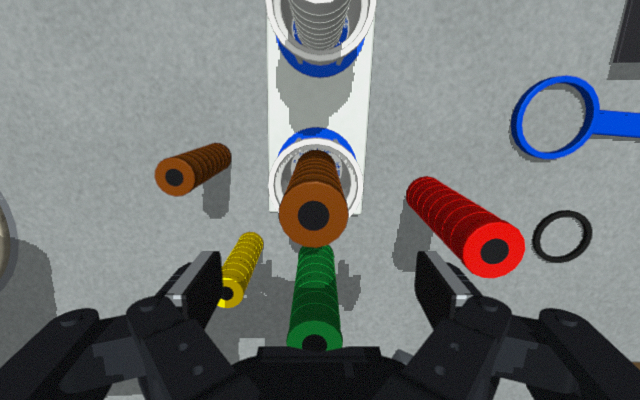

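The wrist view puts the top-face centre at (314,214), against (315,215) predicted, so (487, 70) holds. The red, small brown and yellow ones are clear of the fingers. Centre, descend and close.

Emit:
carry_out(
  steps=[0.34, -0.25, 0, 0, 0, 0, 1, 0, 0, 1.0, 0, 0, 0, 1, 0, 0, 1.5, 0, 0, 0, 1, 0, 0, 1.5, 0, 0, 0, 1, 0, 0, 1.5, 0, 0, 0, 1, 0, 0, 1.5, 0, 0, 0, 1, 0, 0, 1.5, 0, 0, 0, 1, 0, 0, 1.0, 0, 0, 0, 1, 0, 0, 0.5, 0, 0, 0, 1, 0, 0, 0, 0, 0, 0, 1],
  grip_force=60,
)

```text
time_s: 3.53
eef_pos: [485.1, 73.0, 130.4]
ee_rot: [-0.001, 0.706, 0.708, -0.001]
force: [-0.2, -0.5, -1.0]
grip_width: 0.999
```

Emit:
carry_out(
  steps=[0, 0, 0, 0, 0, 0, -1, 0, 0, 0, 0, 0, 0, -1, 0, 0, 0, 0, 0, 0, -1, 0, 0, 0, 0, 0, 0, -1, 0, 0, 0, 0, 0, 0, -1, 0, 0, 0, 0, 0, 0, -1, 0, 0, 0, 0, 0, 0, -1, 0, 0, 0, 0, 0, 0, -1, 0, 0, 0, 0, 0, 0, -1, 0, 0, 0, 0, 0, 0, -1, 0, 0, 0, 0, 0, 0, -1, 0, 0, 0, 0, 0, 0, -1],
  grip_force=60,
)

```text
time_s: 4.53
eef_pos: [486.3, 72.4, 132.1]
ee_rot: [0.001, 0.706, 0.708, 0.001]
force: [-0.0, 0.5, 5.7]
grip_width: 0.514
```

```bash
python3 - <<'E'
from h import *
s=readout.sense();im=cams.capture('wrist');cv2.imwrite('pics/w2.png',im[:,:,::-1])
print(s['time_s'],s['eef_pos'],s['ee_rot'],s['grip_width'],s['force'])
E
```

```text
4.5333 [486.31289397  72.38962751 132.14618471] [6.54369696e-04 7.06363097e-01 7.07849139e-01 5.85884821e-04] 0.5137393403965754 [-0.03400736  0.52813965  5.74735588]
```

View pics/w2.png

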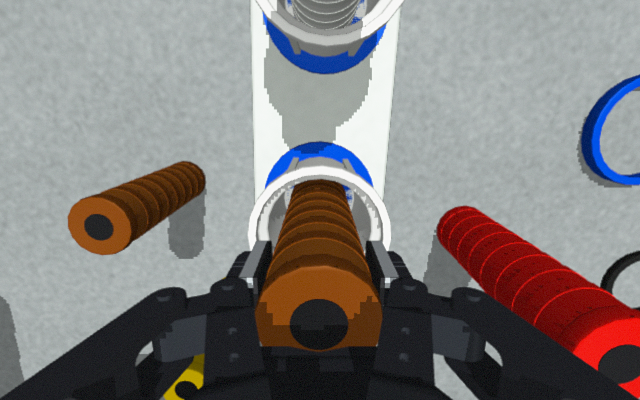

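Gripped: width 0.514, about 44 mm. Lifting straight up 17 cm.

Emit:
carry_out(
  steps=[0, 0, -0.5, 0, 0, 0, -1, 0, 0, -1.0, 0, 0, 0, -1, 0, 0, -1.3, 0, 0, 0, -1, 0, 0, -1.3, 0, 0, 0, -1, 0, 0, -1.3, 0, 0, 0, -1, 0, 0, -1.3, 0, 0, 0, -1, 0, 0, -1.3, 0, 0, 0, -1, 0, 0, -1.3, 0, 0, 0, -1, 0, 0, -1.3, 0, 0, 0, -1, 0, 0, -1.3, 0, 0, 0, -1, 0, 0, -1.3, 0, 0, 0, -1, 0, 0, -1.3, 0, 0, 0, -1, 0, 0, -1.3, 0, 0, 0, -1, 0, 0, -0.8, 0, 0, 0, -1, 0, 0, -0.4, 0, 0, 0, -1, 0, 0, 0, 0, 0, 0, -1],
)

```text
time_s: 5.92
eef_pos: [485.8, 72.4, 302.0]
ee_rot: [0.0, 0.706, 0.708, 0.0]
force: [0.3, 0.3, -3.4]
grip_width: 0.512
```

```bash
python3 - <<'E'
from h import *
s=readout.sense();print(s['time_s'],s['eef_pos'],s['ee_rot'],s['joints'],s['force'],s['grip_width'])
for n in('scene','wrist'):
    im=cams.capture(n);cv2.imwrite(f'pics/{n}3.png',im[:,:,::-1])
im=cv2.imread('pics/scene3.png')[60:260,230:530];cv2.imwrite('pics/s3c.png',cv2.resize(im,None,fx=2.6,fy=2.6))
E
```

```text
5.9167 [485.84924059  72.43654712 301.95347247] [3.66775540e-04 7.06337551e-01 7.07875008e-01 3.19606373e-04] [-9.10371358e-02  1.94070959e-01  1.46707813e+00  2.29690497e-05
  1.47947085e+00 -9.32135128e-02] [ 0.30792533  0.31180205 -3.40216345] 0.5121745949251792
```

View pics/s3c.png

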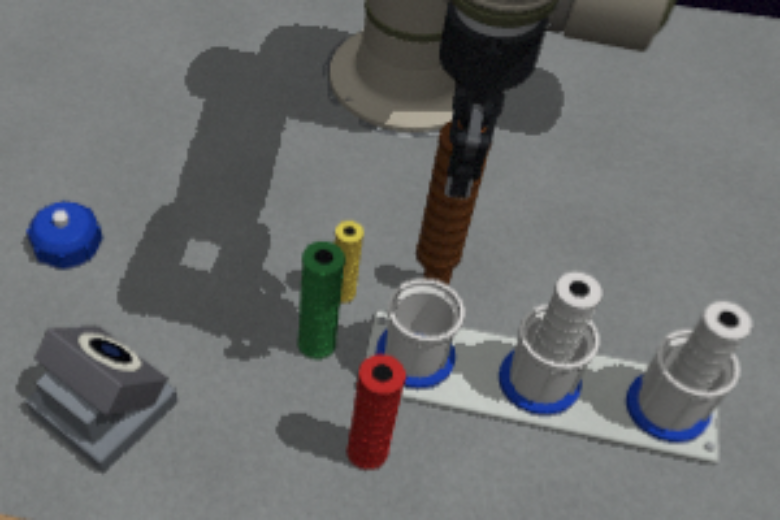

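View pics/wrist3.png

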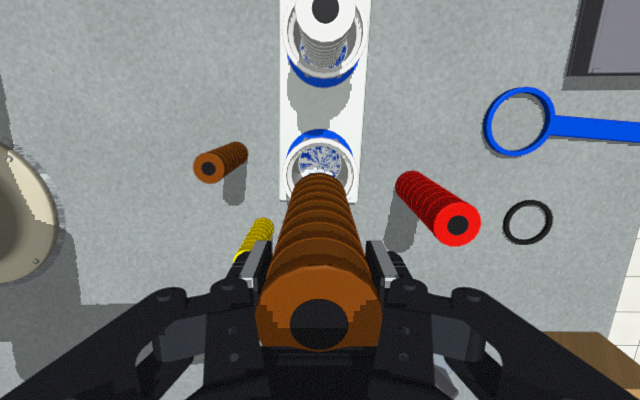

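Held straight and out of the bowl, with everything else undisturbed. Now yaw, move across, then tilt 45°.

Emit:
carry_out(
  steps=[0, 0, 0, 0, 0, 0.5, -1, 0, 0, 0, 0, 0, 1.0, -1, 0, 0, 0, 0, 0, 1.0, -1, 0, 0, 0, 0, 0, 1.0, -1, 0, 0, 0, 0, 0, 1.0, -1, 0, 0, 0, 0, 0, 1.0, -1, -0.8, 0.22, 0, 0, 0, 0, -1, -1.7, 0.47, 0, 0, 0, 0, -1, -2.2, 0.6, 0, 0, 0, 0, -1, -2.2, 0.6, 0, 0, 0, 0, -1, -2.2, 0.6, 0, 0, 0, 0, -1, -2.2, 0.6, 0, 0, 0, 0, -1, -2.2, 0.6, 0, 0, 0, 0, -1, -2.2, 0.6, 0, 0, 0, 0, -1, -2.2, 0.6, 0, 0, 0, 0, -1, -2.2, 0.6, 0, 0, 0, 0, -1, -2.0, 0.6, 0, 0, 0, 0, -1, -0.87, 0.28, 0, 0, 0, 0, -1, -0.4, 0.2, 0, 0, 0, 0, -1, 0, 0, 0, 0, 0, 0, -1],
)

```text
time_s: 7.68
eef_pos: [436.5, -165.8, 301.0]
ee_rot: [-0.0, 0.854, 0.52, -0.0]
force: [0.8, 0.4, -2.8]
grip_width: 0.516
```

Emit:
carry_out(
  steps=[0, 0, 0, -0.4, 0, 0, -1, 0, 0, 0, -0.8, 0, 0, -1, 0, 0, 0, -0.8, 0, 0, -1, 0, 0, 0, -0.8, 0, 0, -1, 0, 0, 0, -0.8, 0, 0, -1, 0, 0, 0, -0.8, 0, 0, -1, 0, 0, 0, -0.8, 0, 0, -1, 0, 0, 0, -0.8, 0, 0, -1, 0, 0, 0, -0.8, 0, 0, -1, 0, 0, 0, -0.8, 0, 0, -1, 0, 0, 0, -0.8, 0, 0, -1, 0, 0, 0, -0.4, 0, 0, -1, 0, 0, 0, -0.2, 0, 0, -1, 0, 0, 0, 0, 0, 0, -1],
)

```text
time_s: 8.85
eef_pos: [436.4, -164.2, 300.8]
ee_rot: [0.326, 0.789, 0.481, 0.199]
force: [1.2, 0.5, -3.3]
grip_width: 0.511
```

```bash
python3 - <<'E'
from h import *
s=readout.sense();print(s['time_s'],s['eef_pos'],s['ee_rot'],s['joints'],s['force'],s['grip_width'])
for n in('scene','wrist','top'):
    im=cams.capture(n);cv2.imwrite(f'pics/{n}4.png',im[:,:,::-1])
im=cv2.imread('pics/scene4.png')[80:250,230:430];cv2.imwrite('pics/s4c.png',cv2.resize(im,None,fx=3.5,fy=3.5,interpolation=cv2.INTER_CUBIC))
E
```

```text
8.85 [ 436.40750608 -164.22186798  300.76833263] [0.32630734 0.78910623 0.48085084 0.19904105] [-0.70325655 -0.25044703  2.0950601   0.31113985  0.54723829 -0.42995541] [ 1.22356332  0.45182483 -3.32271097] 0.5107737708485101
```

View pics/s4c.png

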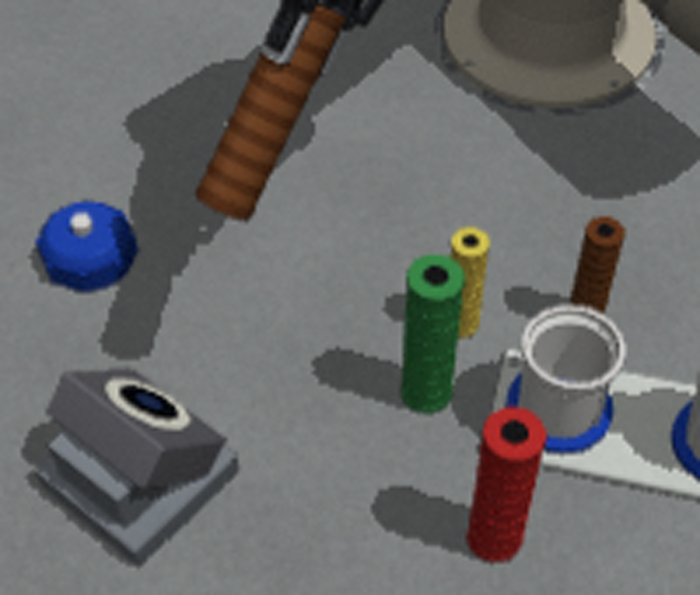

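View pics/wrist4.png

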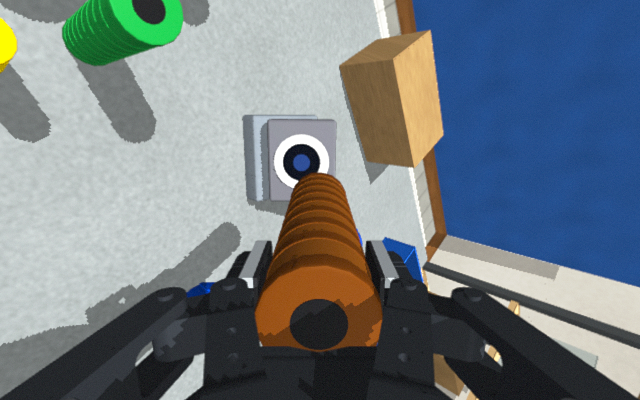

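The wrist now sees the scope face nearly square on, with the ring around (302,160). I'll refine the window position and scope yaw from this view.

```bash
python3 - <<'E'
import cv2
im=cv2.imread('pics/wrist4.png')[100:220,225:365];cv2.imwrite('pics/w4c.png',cv2.resize(im,None,fx=5,fy=5,interpolation=cv2.INTER_CUBIC))
E
```

```text
(no output)
```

View pics/w4c.png

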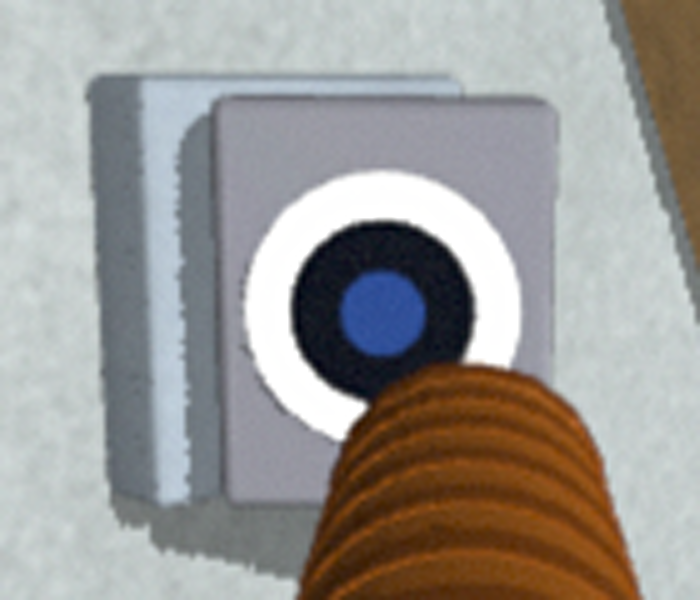

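```bash
cat > m.py <<'E'
from h import *
s=dict(eef_pos=np.array([436.40750608,-164.22186798,300.76833263]),ee_rot=np.array([0.32630734,0.78910623,0.48085084,0.19904105]))
f=lambda p:(np.array(p,float)-2)/5+[225,100]
for nm,a,b,z in(('base',(138,82),(158,498),30),('low',(213,110),(228,495),52),('up',(557,110),(552,370),116)):
    P=plane('wrist',[f(a),f(b)],z,s);d=P[0]-P[1];print(nm,P.round(1).tolist(),np.hypot(*d[:2]).round(1),'yaw',np.degrees(np.arctan2(d[1],d[0]))-90)
im=cv2.imread('pics/wrist4.png');m=(im.max(2)<70).astype(np.uint8)
m=m[130:190,270:335];cs,_=cv2.findContours(m,cv2.RETR_EXTERNAL,cv2.CHAIN_APPROX_NONE)
c=max(cs,key=cv2.contourArea).reshape(-1,2)+[270,130];c=c[~((c[:,1]>170)&(c[:,0]>295))]
e=cv2.fitEllipse(c.astype(np.float32));print(e)
W=plane('wrist',[e[0]],84,s);print('win wrist z84',W)
o,d=ray('wrist',[e[0]],s);rs=[(o,d[0])]
for n,p in(('top',(371.28,203.91)),('scene',(271.82,194.83))):
    o,d=ray(n,[p]);rs.append((o,d[0]))
print(tri(rs))
E
python3 m.py
```

```text
base [[594.7, -180.0, 30.0], [541.9, -280.3, 30.0]] 113.3 yaw -27.793137994698313
low [[598.3, -189.5, 52.0], [550.7, -280.7, 52.0]] 102.9 yaw -27.58934105989102
up [[652.8, -217.6, 116.0], [621.2, -277.5, 116.0]] 67.7 yaw -27.773278646680012
((301.00006103515625, 161.90061950683594), (34.48798370361328, 34.971435546875), 135.02926635742188)
win wrist z84 [[ 599.99264819 -248.7178531    84.        ]]
(array([ 600.19515824, -249.21964342,   82.98817971]), [np.float64(0.41352927927043315), np.float64(1.5564342110995009), np.float64(1.5711010213575616)])
```

```bash
cat > n.py <<'E'
from h import *
import sys
im=cv2.imread(sys.argv[1]).astype(int);b,g,r=im[:,:,0],im[:,:,1],im[:,:,2]
m=((r>1.6*g)&(r>40)&(r>2.2*b)).astype(np.uint8);m[:,:240]=0;m[:,395:]=0;m[350:]=0
n,l,st,ce=cv2.connectedComponentsWithStats(m);i=1+np.argmax(st[1:,4]);m=l==i
ys=np.where(m.any(1))[0];print('top row',ys[0],np.where(m[ys[0]])[0].mean())
for y in(ys[0]+12,200,220,240):
    x=np.where(m[y])[0];print(y,x[0],x[-1],(x[0]+x[-1])/2)
c=cams.calibration('wrist');T=c['T_tool_cam'];Ti=np.linalg.inv(T)
def pr(X):
    v=(Ti@np.r_[X,1])[:3];return cv2.projectPoints(v.reshape(1,1,3),np.zeros(3),np.zeros(3),K(c),np.array([c['k1'],0,0,0.]))[0].ravel().round(1)
for x0 in(-4,-2,0,2):print(x0,'bottom far rim',pr((x0+22.5,0,112)),'top c',pr((x0,0,-48)),'top near-rim(+x)',pr((x0+22.5,0,-48)))
gr=im.max(2);mm=(gr<70).astype(np.uint8)[295:355,285:352];n,l,st,ce=cv2.connectedComponentsWithStats(mm)
print([(ce[i]+[285,295]).round(1).tolist()+st[i].tolist() for i in range(1,n) if st[i,4]>100])
E
python3 n.py pics/wrist4.png;python3 n.py pics/wrist3.png
python3 -c "
import cv2
im=cv2.imread('pics/wrist4.png')[160:350,240:400];cv2.imwrite('pics/w4d.png',cv2.resize(im,None,fx=3.1,fy=3.1,interpolation=cv2.INTER_CUBIC))"
```

```text
top row 173 313.0
185 296 340 318.0
200 291 346 318.5
220 285 352 318.5
240 279 358 318.5
-4 bottom far rim [318.1 173.1] top c [317.9 328. ] top near-rim(+x) [317.8 268.6]
-2 bottom far rim [318.1 170.7] top c [317.9 323. ] top near-rim(+x) [317.8 263.1]
0 bottom far rim [318.1 168.2] top c [317.9 317.9] top near-rim(+x) [317.8 257.4]
2 bottom far rim [318.1 165.7] top c [317.9 312.8] top near-rim(+x) [317.8 251.7]
[[318.4, 324.1, 5, 4, 58, 51, 2338], [317.8, 351.2, 0, 51, 67, 9, 400]]
top row 174 318.0
186 295 341 318.0
200 291 345 318.0
220 284 352 318.0
240 279 358 318.5
-4 bottom far rim [318.1 173.1] top c [317.9 328. ] top near-rim(+x) [317.8 268.6]
-2 bottom far rim [318.1 170.7] top c [317.9 323. ] top near-rim(+x) [317.8 263.1]
0 bottom far rim [318.1 168.2] top c [317.9 317.9] top near-rim(+x) [317.8 257.4]
2 bottom far rim [318.1 165.7] top c [317.9 312.8] top near-rim(+x) [317.8 251.7]
[[318.4, 328.3, 0, 4, 67, 56, 2803]]
```

View pics/w4d.png

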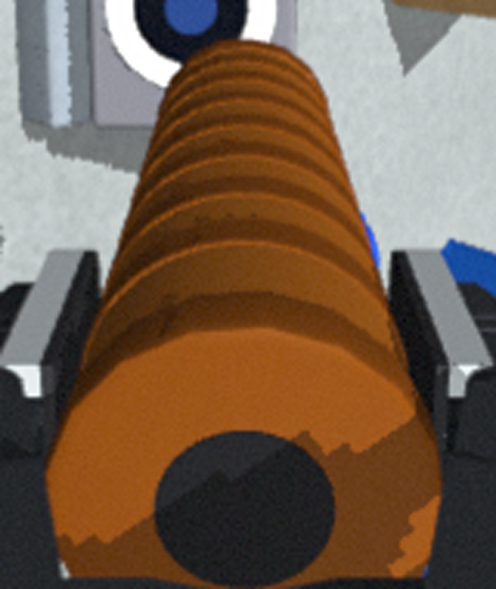

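```bash
cat > d.py <<'E'
from h import *
s=readout.sense();q=s['ee_rot'];R=Ro.from_quat([q[1],q[2],q[3],q[0]]).as_matrix()
W=np.array([600.1,-249.0,83.8]);y=np.radians(-27.7);h=np.array([np.cos(y),np.sin(y),0]);n=(-h+[0,0,1])/2**.5
tx=np.array([-np.sin(y),np.cos(y),0]);Rt=np.c_[tx,np.cross(-n,tx),-n]
t=W+162*n+3.3*tx
print('t',s['time_s'],s['eef_pos'],'target',t.round(1))
print('shift tool cm',(R.T@(t-s['eef_pos'])/10).round(2),'turn units',(np.degrees((Ro.from_matrix(R.T@Rt)).as_rotvec())/5).round(3))
b=s['eef_pos']+R@[-3.3,0,112];v=b-W
print('bottom dist along n',v@n,'lateral',np.linalg.norm(v-v@n*n),'axis err deg',np.degrees(np.arccos(-R[:,2]@n)),'dq',abs(s['dq']).max(),'force',s['force'],s['grip_width'])
E
python3 d.py
```

```text
t 9.0 [ 436.9615811  -165.13275689  301.56317258] target [ 500.2 -192.8  198.4]
shift tool cm [ 0.44 -2.42 12.17] turn units [-0.006 -0.052  0.053]
bottom dist along n 171.6703138011286 lateral 24.627004594811268 axis err deg 0.26127658659425124 dq 0.006207401539942768 force [-0.70892859 -0.11132785 -3.06899847] 0.5139209152025478
```

Emit:
carry_out(
  steps=[0.1, -0.6, 0, 0, 0, 0, -1, 0.12, -0.6, 0, 0, 0, 0, -1, 0.12, -0.6, 0, 0, 0, 0, -1, 0.1, -0.6, 0.3, 0, -0.05, 0.05, -1, 0, 0, 0.8, 0, 0, 0, -1, 0, 0, 1.2, 0, 0, 0, -1, 0, 0, 1.2, 0, 0, 0, -1, 0, 0, 1.2, 0, 0, 0, -1, 0, 0, 1.2, 0, 0, 0, -1, 0, 0, 1.2, 0, 0, 0, -1, 0, 0, 1.2, 0, 0, 0, -1, 0, 0, 1.2, 0, 0, 0, -1, 0, 0, 1.0, 0, 0, 0, -1, 0, 0, 0.8, 0, 0, 0, -1, 0, 0, 0.5, 0, 0, 0, -1, 0, 0, 0.3, 0, 0, 0, -1, 0, 0, 0, 0, 0, 0, -1, 0, 0, 0, 0, 0, 0, -1, 0, 0, 0, 0, 0, 0, -1],
)

```text
time_s: 10.58
eef_pos: [499.3, -193.4, 199.1]
ee_rot: [0.328, 0.791, 0.478, 0.198]
force: [-0.5, -0.3, -3.0]
grip_width: 0.512
```

```bash
python3 d.py; python3 - <<'E'
from h import *
for n in('scene','wrist','top'):
    im=cams.capture(n);cv2.imwrite(f'pics/{n}5.png',im[:,:,::-1])
a=cv2.imread('pics/scene5.png')[130:250,220:340];b=cv2.imread('pics/top5.png')[160:280,310:430]
cv2.imwrite('pics/c5.png',cv2.resize(np.hstack([a,b]),None,fx=3.3,fy=3.3,interpolation=cv2.INTER_CUBIC))
E
python3 d.py; python3 n.py pics/wrist5.png|head -1
```

```text
t 10.5833 [ 499.33416664 -193.3860535   199.05686123] target [ 500.2 -192.8  198.4]
shift tool cm [ 0.09 -0.01  0.09] turn units [ 0.006  0.006 -0.003]
bottom dist along n 50.866725285498866 lateral 0.9736699594937916 axis err deg 0.040464596842407045 dq 0.005036602457779834 force [-0.54069875 -0.26395404 -2.97788991] 0.5123475171162352
t 10.7333 [ 499.33372373 -193.40629518  199.12802257] target [ 500.2 -192.8  198.4]
shift tool cm [ 0.09 -0.02  0.09] turn units [ 0.008  0.006 -0.003]
bottom dist along n 50.910754575757444 lateral 1.010823525414736 axis err deg 0.04834012668181119 dq 0.002562786745634732 force [ 0.28538843  0.80913553 -3.20286537] 0.5152514460133998
top row 172 317.8333333333333
```

View pics/c5.png

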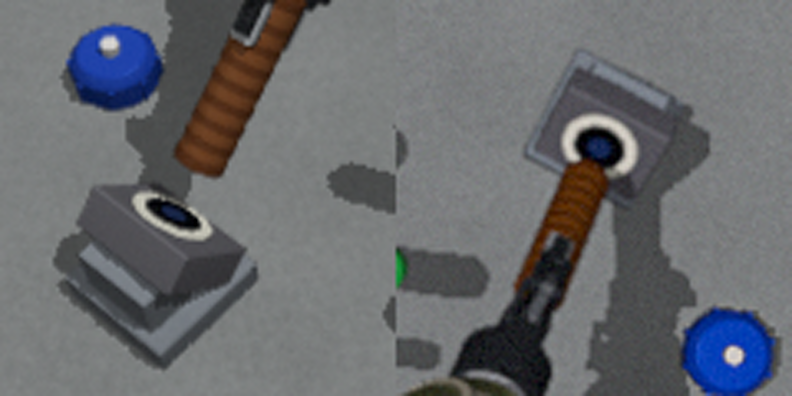

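View pics/wrist5.png

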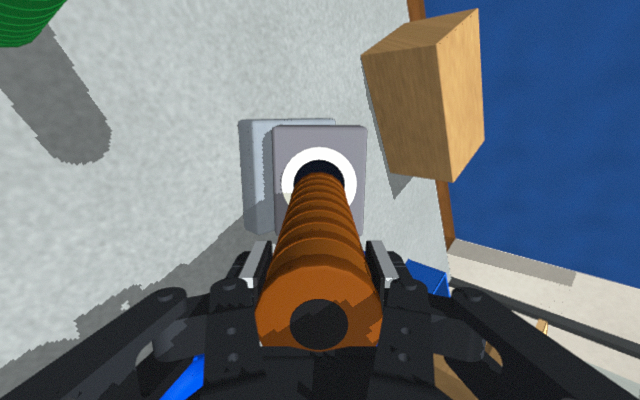

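```bash
python3 - <<'E'
from h import *
im=cv2.imread('pics/wrist5.png');m=(im.min(2)>225).astype(np.uint8)[135:215,270:370]
cs,_=cv2.findContours(m,cv2.RETR_EXTERNAL,cv2.CHAIN_APPROX_NONE);c=max(cs,key=cv2.contourArea).reshape(-1,2)+[270,135]
cen=np.array([319,185]);r=np.hypot(*(c-cen).T);c=c[r>33]
e=cv2.fitEllipse(c.astype(np.float32));print(e)
s=readout.sense();C=cams.calibration('wrist');T=C['T_tool_cam'];u=und(C,[e[0]])[0];d=T[:3,:3]@np.r_[u,1];o=T[:3,3]
for z in(161,163,165):print(z,o+d*(z-o[2])/d[2])
print(plane('wrist',[e[0]],84,s))
E
```

```text
((318.934814453125, 182.63357543945312), (70.2157211303711, 73.78038787841797), 96.00227355957031)
161 [ -0.46811896   0.74727155 161.        ]
163 [ -0.92364744   0.75087589 163.        ]
165 [ -1.37917593   0.75448023 165.        ]
[[ 601.80494595 -248.51814128   84.        ]]
```

```bash
python3 - <<'E'
from h import *
from scipy.optimize import least_squares
im=cv2.imread('pics/wrist5.png').astype(float);g=im.min(2)
C=cams.calibration('wrist');T=C['T_tool_cam']
def edge(th,rr,th_deg,outer):
    out=[]
    for a in np.radians(th_deg):
        rs=np.arange(*rr,.25);x=319+rs*np.cos(a);y=184-rs*np.sin(a)
        v=cv2.remap(g.astype(np.float32),x.astype(np.float32)[None],y.astype(np.float32)[None],1)[0]
        k=np.where((v[:-1]>th)!=(v[1:]>th))[0]
        if len(k):out.append((x[k[0]],y[k[0]]))
    return np.array(out)
for nm,rr,deg,th in(('outer',(30,46),range(-10,191,5),205),('inner',(17,32),range(35,146,5),130)):
    p=edge(th,rr,deg,1);u=und(C,p);d=np.c_[u,np.ones(len(u))]@T[:3,:3].T;o=T[:3,3]
    P=(o+d*((163-o[2])/d[:,2])[:,None])[:,:2]
    f=least_squares(lambda q:np.hypot(*(P-q[:2]).T)-q[2],[-3,0,30],loss='soft_l1');print(nm,len(P),f.x,np.abs(f.fun).max())
E
```

```text
outer 41 [-2.75639198  0.54538764 36.31483828] 0.268126091789199
inner 23 [-3.06358344  0.40807871 24.52446718] 0.1668974666531433
```

```bash
python3 d.py; python3 -c "
from rig import finish_job
print(finish_job())"
```

```text
t 10.7333 [ 499.33372373 -193.40629518  199.12802257] target [ 500.2 -192.8  198.4]
shift tool cm [ 0.09 -0.02  0.09] turn units [ 0.008  0.006 -0.003]
bottom dist along n 50.910754575757444 lateral 1.010823525414736 axis err deg 0.04834012668181119 dq 0.002562786745634732 force [ 0.28538843  0.80913553 -3.20286537] 0.5152514460133998
the job is handed in; nothing more can be done
None
```

I gripped the large rust-brown cartridge near its top, drew it straight up out of the end bowl, tilted it 45° and handed the job in at 10.7 s, still holding it in front of the scope window.

**Last checks:**
- **Distance:** the bottom end is about 51 mm from the window.
- **Centring:** about 1 mm off by the triangulated window position. A separate ring fit in the wrist view put the window centre within about 1 mm of the cartridge axis.
- **Squareness:** the tool axis is under 0.1° off the computed window axis. The cartridge may sit up to about 0.5° off in the jaws, which I could not resolve better, and the scope's yaw from the wrist view is good to a few tenths of a degree.
- **Steadiness:** the arm was still, and the force reading was about 3 N. That is near the cartridge's weight of about 2 N, so nothing else seems to be touching it.
- **Other objects:** the pictures along the way showed the white cartridges and the nearby things still in place. I did not compare every object's position afterwards.

**Disagreements:**
- A first, rough ellipse fit of the ring read 2–3 mm differently because the cartridge hid part of it; the edge fits replaced it.
- The inner ring radius fitted 24.5 mm instead of 25 mm, which I put down to edge bias. Taken literally, it would put the window about 6 mm farther away.
- The scene and top cameras disagreed with each other by about 3–4 mm in y, roughly their calibration error.

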